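# Feed one spacer and push it into the empty bay

### The job

Press the spacer feeder's plunger all the way down once so that a single spacer slides out onto its deck, and let the plunger come back up. Then push that spacer sideways along the deck with a fingertip until it lies flat and wholly inside the empty bay. Only press and push: lift no spacer, feed only the one, and leave the bearing in the other bay and everything else on the bench where it is.

Things in the scene. Friction and masses are not known exactly. Their poses are not given: they have to be found in the camera images.
- plunger (a joint): How far the feeder's vertical spring plunger is pressed (m): 0 up, 0.023 fully down. 4 N start it, 10 to 14 N hold it down; it rises by itself when released. A hidden pusher moves twice as far: one full press slides the lowest spacer about 45 mm out through the gate on the magazine's far side; a part press leaves it in the gate. Each further full press feeds another spacer.
- plunger_top (a point): Centre of the flat top of the plunger's round black cap (36 mm across), 96 mm above the bench when up, 73 mm when down; the housing under it is 57 mm high. Axes are the feeder's: z up, x from the plunger through the magazine to the deck (away from the robot, within 20 degrees), y along the deck. The magazine, 68 mm away along x, is 47 mm square, 84 mm high.
- landing (a point): Point on the deck (14 mm above the bench) where a fed spacer's centre comes to rest within about 5 mm; 112.5 mm along x from the plunger's axis. Axes are the feeder's: y runs along the deck to the bays. Deck and bays form a straight channel along y, 60 mm wide between lips 4 mm above the deck, its middle 3.5 mm farther along x than this point; stops of lip height close its ends.
- bay_free_floor (a point): Centre of the floor of the empty bay, a black rubber panel 60 mm (x) by 72 mm (y), 12 mm above the bench, at either end of the deck. Its inner edge is a 2 mm step down from the deck, its other sides are the lips and the end stop. Its centre lies 106 mm along y (either way) and 3.5 mm along x from the landing point. Axes parallel to the feeder's.
- bay_full_floor (a point): Centre of the floor of the other bay, the same in size and at the other end of the deck; a bearing stands in it.
- spacer1_center (a point): Centre of the lowest spacer in the magazine, the one that the press feeds: a steel ring 36 mm across and 16 mm high with a 12 mm bore, about 40 g, lying flat. At the start its centre is 22 mm above the bench inside the magazine, 68 mm from the plunger's axis.
- spacer2_center (a point): Centre of the next spacer above it, the same in kind; it drops to the lowest place when the plunger has come back up, and must stay in the magazine.
- spacer3_center (a point): Centre of the third spacer, same kind.
- spacer4_center (a point): Centre of the top spacer, same kind; its top is 78 mm above the bench at the start.
- bearing_center (a point): Centre of a ball bearing, 42 mm across and 15 mm high, standing flat in the occupied bay. Leave it there.
- bottle: Bystander: small upright bottle, 30 mm across, 72 mm high; origin at the centre of its underside.
- can: Bystander: upright can, 50 mm across, 56 mm high; origin at the centre of its underside.
- screwdriver: Bystander: screwdriver lying on the bench beyond the deck, about 200 mm long along its x; origin underneath.
- wrench: Bystander: wrench lying on the bench, about 180 mm long along its x; origin underneath.
- tailstock: Bystander: grey tailstock with a steel centre, about 190 mm long, 112 mm high; origin at the centre of its base.
- stack_light: Bystander: signal tower lying on its side along its x, 280 mm long, 56 mm high; origin underneath.
- carton: Bystander: cardboard box 110 x 80 x 65 mm; origin at the centre of its underside.
- spacer1: The same lowest spacer; origin at the centre of its underside.
Mind the look-alikes: they are no part of the job. Leave any green, pink or turquoise look-alike of the part that bears bearing_center alone.

How it is judged:
On the way, in this order (a step that is already met when the one before it is completed fails the run):
1. the plunger is pressed fully down and the lowest spacer is out on the deck (value of joint plunger above 0.02 m and x of spacer1_center in the frame of landing above -0.008 m), for 0.04 s.
2. the plunger is back up with the spacer still in front of the gate (value of joint plunger below 0.004 m and horizontal distance between spacer1_center and landing below 0.04 m), for 0.04 s.
3. the spacer has been pushed into the empty bay (x of spacer1_center in the frame of bay_free_floor between -0.016 and 0.016 m and y of spacer1_center in the frame of bay_free_floor between -0.0185 and 0.0185 m and z of spacer1_center in the frame of bay_free_floor below 0.0105 m and angle between spacer1_center's own z axis and vertical below 0.05 rad), for 0.1 s.
At the end, for the whole second after the job is handed in: The fed spacer lies flat (within 3 degrees), at rest and whole within the empty bay (centre within 16 mm of the bay's across the deck, 18.5 mm along it); the plunger is up (within 4 mm), the other spacers are in the magazine, the bearing is in its own bay (all of step 3 and value of joint plunger below 0.004 m and linear speed of spacer1 below 0.02 m/s and x of spacer2_center in the frame of landing below -0.025 m and horizontal distance between bearing_center and bay_full_floor below 0.022 m); the robot touches nothing.
It fails at once if a second spacer was fed out (x of any of spacer2_center, spacer3_center, spacer4_center in the frame of landing above -0.022 m).
It fails at once if a spacer was lifted (height (world z) of spacer1_center above 0.034 m or height (world z) of spacer2_center above 0.05 m or height (world z) of spacer3_center above 0.066 m or height (world z) of spacer4_center above 0.082 m).
It fails at once if the bearing was pushed or lifted (distance of bearing_center from where it was at the start of the episode above 0.01 m).
It fails at once if something else on the bench was shifted (distance of any of bottle, can, screwdriver, wrench, tailstock, stack_light, carton from where it was at the start of the episode above 0.02 m).
It also fails if it takes over 45 s, if anything falls off the work surface, if the arm or the gripper's body presses on something with over 40 N, if the wrist force passes 120 N, or if a joint passes its speed limit or range.

### The arm

A 6-joint arm with a two-finger parallel gripper is mounted at the origin on the work surface. World frame = base frame: x ahead of the robot, y to its left, z up, the work surface at z = 0. Lengths are in m, angles in rad, forces in N, time in s.
With the tool pointing down it reaches from about 0.25 to 0.8 m from the base axis. Payload 8.5 kg.
Tool frame: the origin (TCP) lies midway between the tips of the shut fingers; the grasp point (between the pads) lies arm.pinch_z behind it (arm.pinch_z is the distance from the TCP to the grasp point, in m); z points along the fingers, x is the direction in which the jaws open and shut, and the axes are right-handed (so a half turn about z gives the same grasp; the last joint's range is limited). The gripper opens to 85 mm and grips with 20 to 120 N. Pads are 22 mm wide; open, the fingers measure 114 mm over their backs; the gripper's body (76 mm by 85 mm) begins 54 mm behind the grasp point. The pads swing forward as they close: fully open they stand 13 mm farther back than shut.
Start: joints at [1.339, 0.238, -0.013, 1.319, 0, 1.571], TCP at [0.121, 0.511, 0.231] pointing down, gripper open.
Joint ranges: [-2.66, 2.66], [-1.03, 1.9], [-1.14, 1.46], [-1.82, 2.27], [-1.45, 1.34], [-3.14, 3.14]. Speed limits (rad/s): [2.22, 2.22, 2.79, 3.14, 3.14, 3.14].

### API

Orientations are given as a unit quaternion [w, x, y, z].
In Python, from workcell import arm, viewer, finish_job, models gives the robot as it stands.
- The arm moves only by the tool jog_arm, never from a script. Its argument "steps" is a list that holds one entry, the list of rows, each a list of 6 numbers: the shift along the world's x, y, z in mm, then the turn, a rotation vector about the world's x, y, z in rad. A call has 1 to 20 rows; each row shifts and turns the commanded pose from where the row before left it; what a row does not reach is not made up. A row lasts 1/10 s, in which the tool goes at most 50 mm and 8.59 degrees, less where a joint would pass 70% of its speed; a pose out of reach is approached as far as the arm can. A call is refused whole if a number of a shift passes 50 or a number of a turn 0.15, either way. A call with a gripper value outside its range is refused whole. "gripper" is the finger opening in mm, from 0 to 85.4, set as the call begins (left out, the last holds). The fingers move at their own pace and stop on an object; "grip_force" is the grip in N (left out, the last holds). Time passes only in rows, so rows that do not move let the fingers close. It gives the time, the measured TCP pose, the force and the opening at its end, in the units of the state.
- arm.state(): the state, without advancing time (a new reading comes with each control period).
- viewer.get_image(name): name is "side" or "top"; returns a dict with "img" (480x640x3 uint8, blue, green, red), "fovy" (degrees; the focal length in pixels is half the picture's height over the tangent of half this angle, whatever the lens; pixels are square), "cx", "cy" (the principal point, pixels), "k1" (the pictures are not rectified: a ray, as slopes to the right and down, at radius r is drawn at 1 + k1 r^2 times it, then the intrinsics apply), "xyz" and "rotation" of the camera in the world. Camera axes: x right, y down, z forward; pixel columns grow to the right and rows downward; lengths in m; the calibration is good to about 2 mm. A picture is of the moment at which its call begins. There is no depth.
- finish_job(): hands the job in, once; it reports no verdict.
Trained networks look in a picture, given as the dict that the camera call returned (one of the last four; its "shot" number tells which), for a name from the list of things; names that differ only in an ending like _2 or _b are one class to them, and where a whole thing is asked for, a point or a joint stands for the part that bears it (a point fixed in the world has none). Each returns a list of dicts, best first, with "conf" (0 to 1); they miss things now and then, are a little off and sometimes report something else, mostly with a low value. They report only what shows in the picture. A call takes as long as a camera call. They do not tell look-alikes from the thing itself.
- models.outline_of(picture, label): "mask" (480x640 bool, what is visible of it) and "bbox" ([centre column, centre row, width, height] in pixels, round what is visible of it).
- models.spot_point(picture, label): "position" ([column, row] in pixels: a listed point, or the origin of a listed thing).
The state is a dict: "time_s": time; "joints": joint angles; "joint_velocities": joint speeds; "tau": joint torques, N m; "position": TCP position; "orientation": TCP orientation; "force": force on the tool from outside, world axes, zero at the start; "ft_torque": the same for the moment, N m; "opening": finger opening in m.
Only numpy, scipy, OpenCV 4.12 (cv2) and the standard library are available. Lean on these libraries where they do the work, as an engineer would, in place of code of your own. Each camera call takes 0.05 s, during which the arm holds its last target.

## Working session

There is one attempt and no reset: what is moved stays moved. The work goes in short steps, Python scripts to look and compute and a tool call to move; the robot and the scene stay as the last step left them, time stands still between calls to the robot, and variables do not carry over. Pictures are saved under pics/ and viewed, and the job is handed in when it is done.

Besides the shell and the picture viewer there is one more tool, called as name(argument=value, ...), one argument or row to a line, values as JSON. jog_arm: Moves the arm, as the interface text tells. Its arguments: {"type":"object","properties":{"steps":{"type":"array"},"gripper":{"type":"number"},"grip_force":{"type":"number"}},"required":["steps"]}

```bash
ls; mkdir -p pics
python3 - <<'E'
from workcell import arm, viewer, models
import cv2
print(arm.state(), arm.pinch_z)
for n in ("side","top"):
    p=viewer.get_image(n); cv2.imwrite(f"pics/{n}0.png",p["img"])
    print({k:v for k,v in p.items() if k!="img"})
    for l in ["plunger_top","landing","bay_free_floor","bay_full_floor","spacer4_center","spacer1_center","bearing_center"]:
        print(l,[(d["position"],d["conf"]) for d in models.spot_point(p,l)][:3])
E
```

```text
pics
{'time_s': 0.0, 'joints': array([ 1.33902643e+00,  2.38784690e-01, -1.42556461e-02,  1.31918600e+00,
       -3.93762703e-05,  1.57078239e+00]), 'joint_velocities': array([-6.27343595e-04,  1.49698250e-04, -1.97921258e-03,  3.70650667e-04,
       -6.51039403e-05, -2.03451625e-03]), 'tau': array([-1.50634674e-03, -5.38785374e+01,  3.46433043e+01,  1.82893564e-02,
       -2.52500126e-05,  4.63628794e-06]), 'position': array([0.12051025, 0.51056012, 0.23067502]), 'orientation': array([ 4.59170095e-04,  7.84119328e-01,  6.20609675e-01, -5.48438106e-04]), 'force': array([ 0.32074216,  0.13129951, -0.58414811]), 'ft_torque': array([-0.04030776,  0.03252646, -0.01701518]), 'opening': 0.08551298890133704} 0.0187
{'fovy': 43.787044087680506, 'cx': 322.5889183316864, 'cy': 240.40275275327608, 'k1': -0.013246333845266856, 'xyz': array([ 0.23467089, -1.2334663 ,  1.40785902]), 'rotation': array([-0.36717332,  0.92230727, -0.11124923,  0.04643981]), 'shot': 1}
plunger_top [([325.2, 260.5], 0.56)]
landing [([356.3, 262.2], 0.64), ([345.5, 258.4], 0.6)]
bay_free_floor [([338.9, 243.0], 0.67), ([348.3, 305.8], 0.53)]
bay_full_floor [([372.5, 284.4], 0.58), ([311.2, 166.7], 0.5)]
spacer4_center [([346.1, 255.1], 0.45)]
spacer1_center []
bearing_center [([376.5, 324.1], 0.62), ([406.1, 322.2], 0.62), ([378.8, 286.5], 0.6)]
{'fovy': 54.989143231754454, 'cx': 324.3296655210738, 'cy': 246.12784018306098, 'k1': -0.04628140492914364, 'xyz': array([ 0.48493267, -0.02347621,  1.20224223]), 'rotation': array([ 0.02790569, -0.70539639,  0.70769243, -0.02843653]), 'shot': 2}
plunger_top [([362.9, 266.7], 0.58)]
landing [([347.1, 222.5], 0.6)]
bay_free_floor [([303.5, 233.5], 0.91), ([321.0, 276.2], 0.44)]
bay_full_floor [([385.0, 215.0], 0.85)]
spacer4_center [([354.1, 245.2], 0.49)]
spacer1_center [([152.0, 345.1], 0.28)]
bearing_center [([385.8, 211.2], 0.68), ([426.1, 219.9], 0.64), ([415.9, 166.5], 0.64)]
```

View pics/side0.png

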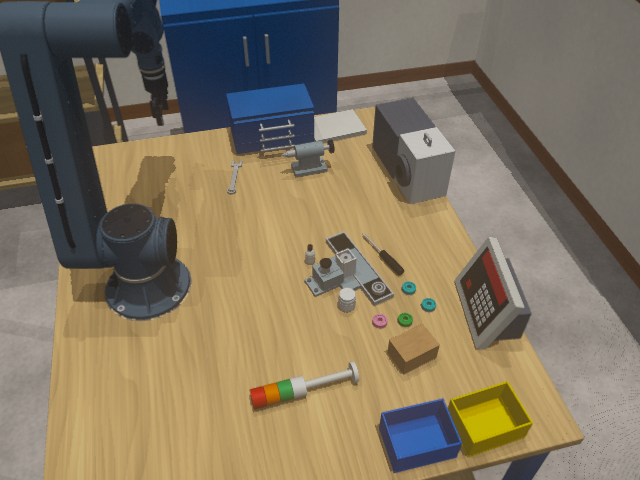

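View pics/top0.png

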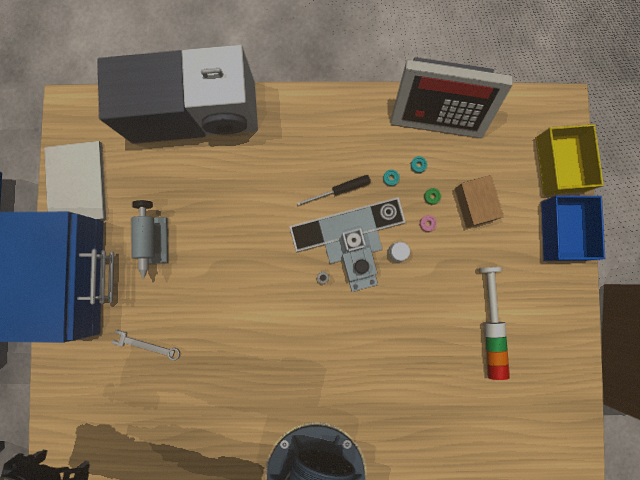

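Run:
```python
import cv2
a=cv2.imread("pics/top0.png")[150:310,250:450]; cv2.imwrite("pics/topc.png",cv2.resize(a,None,fx=4,fy=3.7,interpolation=cv2.INTER_CUBIC) if 0 else cv2.resize(a,(740,592),interpolation=cv2.INTER_CUBIC))
a=cv2.imread("pics/side0.png")[200:360,260:460]; cv2.imwrite("pics/sidec.png",cv2.resize(a,(740,592),interpolation=cv2.INTER_CUBIC))
```

```text
(no output)
```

View pics/topc.png

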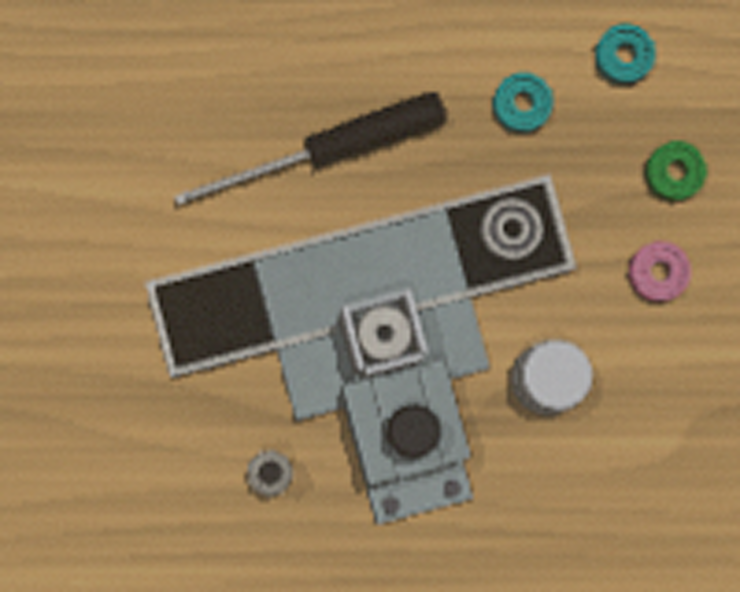

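View pics/sidec.png

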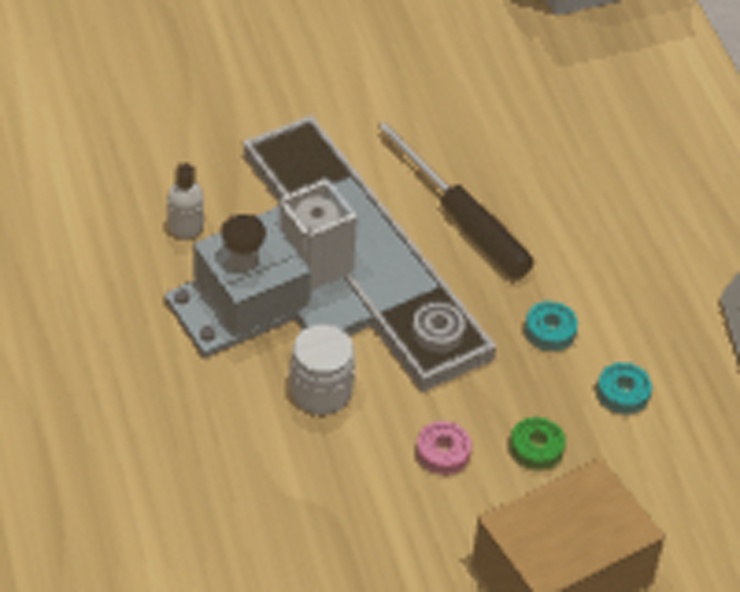

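The feeder sits at about (355,240) in the top view. The empty bay is at its left end (world +y, about 303,234). The silver bearing is in the right bay (388,211). The green, pink and turquoise rings are loose look-alikes. Next I fit the feeder's pose from both views.

```bash
cat > h.py <<'E'
import numpy as np
from scipy.spatial.transform import Rotation as R
from scipy.optimize import least_squares
def cam(p):
    q=p["rotation"]; return dict(xyz=np.array(p["xyz"]),R=R.from_quat([q[1],q[2],q[3],q[0]]).as_matrix(),f=240/np.tan(np.radians(p["fovy"]/2)),cx=p["cx"],cy=p["cy"],k1=p["k1"])
def proj(c,P):
    v=(np.asarray(P)-c["xyz"])@c["R"]; s=v[...,:2]/v[...,2:]
    s=s*(1+c["k1"]*(s**2).sum(-1,keepdims=True)); return s*c["f"]+[c["cx"],c["cy"]]
def ray(c,uv):
    d=(np.asarray(uv,float)-[c["cx"],c["cy"]])/c["f"]; s=d.copy()
    for _ in range(10): s=d/(1+c["k1"]*(s**2).sum(-1,keepdims=True))
    return np.append(s,1)@c["R"].T
def atz(c,uv,z):
    r=ray(c,uv); return c["xyz"]+r*(z-c["xyz"][2])/r[2]
def tri(c1,u1,c2,u2):
    A=[];b=[]
    r1,r2=ray(c1,u1),ray(c2,u2)
    M=np.stack([r1,-r2],1); t=np.linalg.lstsq(M,c2["xyz"]-c1["xyz"],rcond=None)[0]
    a=c1["xyz"]+r1*t[0]; b=c2["xyz"]+r2*t[1]; return (a+b)/2,np.linalg.norm(a-b)
E
python3 - <<'E'
from h import *
from workcell import viewer
S=cam(viewer.get_image("side"));T=cam(viewer.get_image("top"))
t=lambda u,v:np.array([250+u/3.7,150+v/3.7]); s=lambda u,v:np.array([260+u/3.7,200+v/3.7])
print("cap",tri(T,t(413,432),S,s(243,232)))
print("sp4",tri(T,t(385,333),S,s(317,212)))
print("corners",[tri(T,t(*a),S,s(*b)) for a,b in [((150,285),(312,120)),((172,376),(245,145)),((550,178),(494,350)),((575,268),(423,388))]])
# model points: feeder coords (x,y,z)
def fit(usecap):
    def pts(p):
        w=p[3]
        m=[[0,0,.096],[.068,0,.078]]+[[.116+sx*(.03+w),sy*(.142+w),.018] for sy in(1,-1) for sx in (1,-1)]
        m=np.array(m); c,s_=np.cos(p[2]),np.sin(p[2])
        return np.c_[p[0]+c*m[:,0]-s_*m[:,1],p[1]+s_*m[:,0]+c*m[:,1],m[:,2]]
    ut=np.array([t(413,432),t(385,333),t(150,285),t(172,376),t(550,178),t(575,268)])
    us=np.array([s(243,232),s(317,212),s(312,120),s(245,145),s(494,350),s(423,388)])
    f=lambda p:np.r_[(proj(T,pts(p))-ut).ravel(),(proj(S,pts(p))-us).ravel()]
    r=least_squares(f,[.45,-.08,.2,.003]); print(r.x,"\n",r.fun.round(1).reshape(2,-1,2).tolist())
    c,s_=np.cos(r.x[2]),np.sin(r.x[2])
    for n,(a,b) in dict(land=(.1125,0),free=(.116,.106),cap=(0,0)).items(): print(n,r.x[0]+c*a-s_*b,r.x[1]+s_*a+c*b)
    print('x',c,s_)
fit(1)
E
```

```text
cap (array([ 0.52433745, -0.11424229,  0.09214986]), np.float64(0.0017376745221111282))
sp4 (array([ 0.59018342, -0.09733318,  0.08012425]), np.float64(0.0016964346748646394))
corners [(array([0.63098165, 0.06249576, 0.01680365]), np.float64(0.003020528191465989)), (array([0.56678915, 0.04704836, 0.01675926]), np.float64(0.002326577851267862)), (array([ 0.70555046, -0.21884374,  0.01616148]), np.float64(0.0018822504869298886)), (array([ 0.64191378, -0.23649898,  0.00882013]), np.float64(0.0005529395394808517))]
[ 0.52366245 -0.11565709  0.25563664  0.00376553] 
 [[[0.8, -0.1], [0.5, 0.0], [-0.2, -0.9], [0.4, -0.3], [0.2, -0.4], [0.4, 0.1]], [[-0.4, -0.5], [-0.4, 0.8], [-0.3, -0.4], [-0.4, -0.0], [-0.3, -0.3], [-0.5, -1.9]]]
land 0.6325064820261712 -0.08721018297297728
free 0.6090894308986254 0.01623009794548265
cap 0.5236624497481579 -0.1156570920750711
x 0.9675025091378964 0.252861414240834
```

The fit agrees to about 1 px: yaw is 14.6°, the cap is at (0.524,-0.115), the landing at (0.6325,-0.087) and the free bay at (0.609,0.016). I'll close the fingers, turn the jaws along the deck and move to above the cap.

jog_arm(
  steps=[
    [[22,-34,0,0,0,0.027],[22,-34,0,0,0,0.027],[22,-34,0,0,0,0.027],[22,-34,0,0,0,0.027],[22,-34,0,0,0,0.027],[22,-34,0,0,0,0.027],[22,-34,0,0,0,0.027],[22,-34,0,0,0,0.027],[22,-34,0,0,0,0.027],[22,-34,0,0,0,0.027],[22,-34,0,0,0,0.027],[22,-34,0,0,0,0.027],[22,-34,0,0,0,0.027],[22,-34,0,0,0,0.027],[22,-34,0,0,0,0.027],[22,-34,0,0,0,0.027],[22,-34,0,0,0,0.027],[22,-34,0,0,0,0.027],[0,0,0,0,0,0],[0,0,0,0,0,0]],
  ],
  gripper=0,
  grip_force=40,
)

```text
time_s: 2.9
position: [0.5166, -0.1018, 0.2308]
orientation: [-0.0, 0.613, 0.79, -0.0]
force: [0.9, -0.3, -0.7]
opening: 0.0002
```

jog_arm(
  steps=[
    [[7,-13,-20,0,0,0],[0,0,-30,0,0,0],[0,0,-30,0,0,0],[0,0,-30,0,0,0],[0,0,-10,0,0,0.003],[0,0,0,0,0,0]],
  ],
)

```text
time_s: 3.5
position: [0.5225, -0.1131, 0.1106]
orientation: [-0.001, 0.61, 0.792, -0.001]
force: [-0.3, 0.3, 0.3]
opening: 0.0003
```

```bash
cat > look.py <<'E'
import sys,cv2
from workcell import viewer
n=sys.argv[1]
o=[]
for k,(x,y) in dict(side=(280,200),top=(270,170)).items():
    p=viewer.get_image(k); o.append(cv2.resize(p["img"][y:y+120,x:x+130],(390,360),interpolation=cv2.INTER_CUBIC))
cv2.imwrite(f"pics/{n}.png",cv2.hconcat(o))
E
python3 look.py a1
```

```text
(no output)
```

View pics/a1.png

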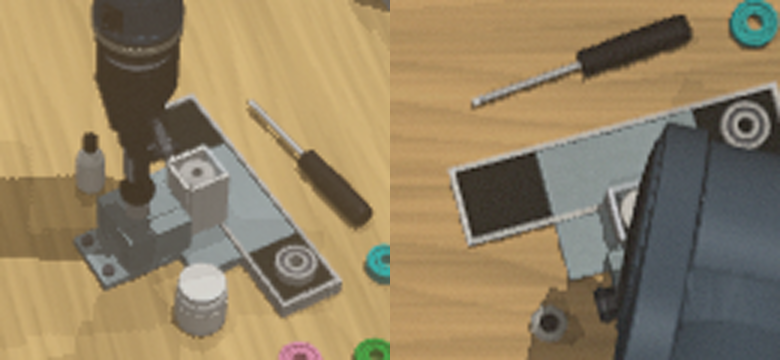

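The fingertips hang over the cap (135,190 in the left crop). I'll press gently first.

jog_arm(
  steps=[
    [[1,-1,-10,0,0,0],[0,0,-8,0,0,0],[0,0,-7,0,0,0],[0,0,-5,0,0,0],[0,0,0,0,0,0]],
  ],
)

```text
time_s: 4.1
position: [0.5257, -0.1153, 0.0816]
orientation: [0.001, 0.611, 0.792, 0.001]
force: [1.3, 0.4, 6.6]
opening: 0.0001
```

jog_arm(
  steps=[
    [[0,0,-4,0,0,0],[0,0,-3,0,0,0],[0,0,-2,0,0,0],[0,0,-1,0,0,0],[0,0,0,0,0,0]],
  ],
)

```text
time_s: 4.6
position: [0.5258, -0.1154, 0.073]
orientation: [0.002, 0.611, 0.792, 0.001]
force: [-2.3, 1.2, 17.9]
opening: 0.0002
```

jog_arm(
  steps=[
    [[0,0,-1,0,0,0],[0,0,0,0,0,0],[0,0,0,0,0,0]],
  ],
)

```text
time_s: 4.9
position: [0.5259, -0.1154, 0.0729]
orientation: [0.002, 0.611, 0.792, 0.001]
force: [-5.4, 1.3, 26.7]
opening: 0.0001
```

```bash
python3 look.py a2
```

```text
(no output)
```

View pics/a2.png

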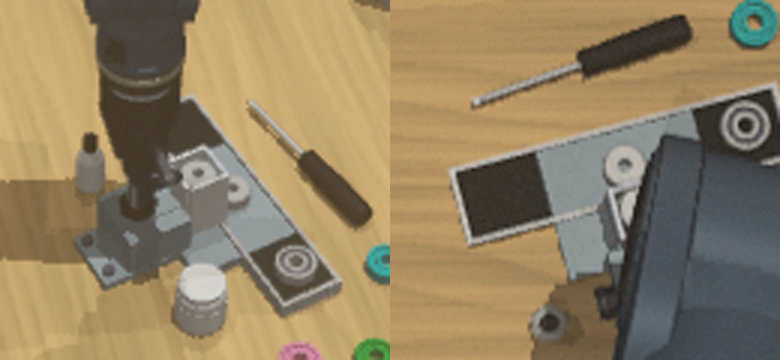

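The spacer is out on the deck at (625,163) in the right crop, and the press reached its stop (27 N, z constant). Now I raise the tool.

jog_arm(
  steps=[
    [[0,0,10,0,0,0],[0,0,15,0,0,0],[0,0,30,0,0,0],[0,0,30,0,0,0],[20,-10,10,0,0,0],[40,-20,0,0,0,0],[40,-20,0,0,0,0],[20,0,0,0,0,0],[0,0,0,0,0,0]],
  ],
)

```text
time_s: 5.9
position: [0.6466, -0.1657, 0.1637]
orientation: [-0.0, 0.611, 0.792, -0.0]
force: [0.1, 0.6, -0.1]
opening: 0.0001
```

```bash
python3 look.py a3
```

```text
(no output)
```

View pics/a3.png

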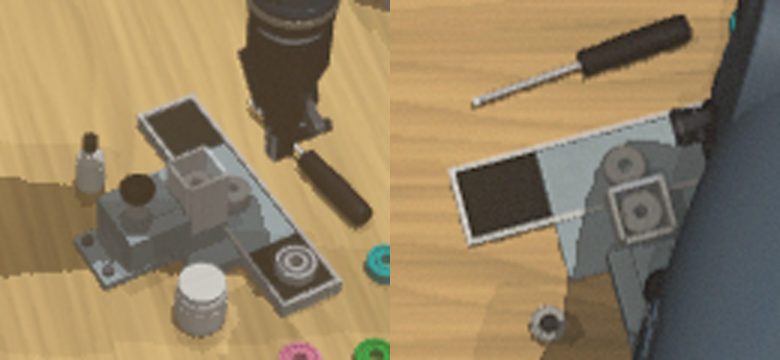

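Run:
```python
from h import *
from workcell import viewer
import cv2
p=viewer.get_image("side");S=cam(p);q=viewer.get_image("top");T=cam(q)
cv2.imwrite("pics/b1.png",cv2.resize(p["img"][190:290,310:420],(770,590),interpolation=cv2.INTER_CUBIC)) if 0 else cv2.imwrite("pics/b1.png",cv2.resize(p["img"][190:290,310:410],(590,590),interpolation=cv2.INTER_CUBIC))
P=atz(T,[348.7,224.7],.030);print(P)
c,s=.9675,.2529;d=P[:2]-[.5237,-.1157];print(c*d[0]+s*d[1],-s*d[0]+c*d[1])
print(tri(T,[348.7,224.7],S,[280+236/3,200+190/3]))
```

```text
[ 0.63339348 -0.08708595  0.03      ]
0.1133649321122734 -5.7389478002548705e-05
(array([ 0.63508584, -0.0874211 ,  0.02957756]), np.float64(0.0033068989030079618))
```

View pics/b1.png

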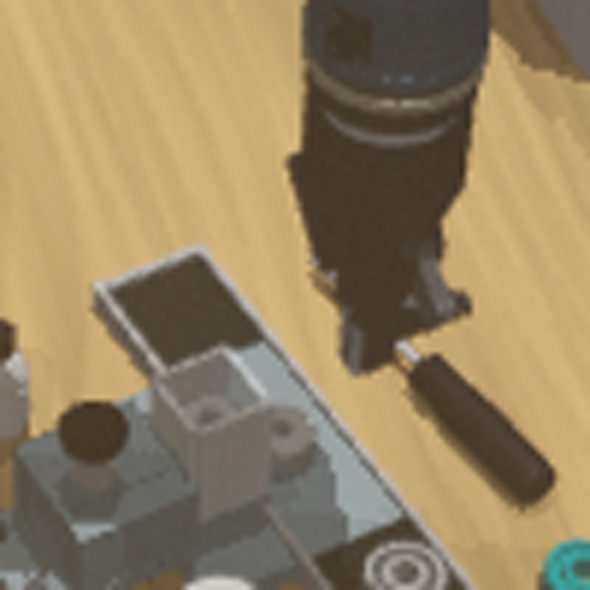

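Run:
```python
from h import *
from workcell import viewer
S=cam(viewer.get_image("side"))
t=np.array([.6466,-.1657,.1637])
print(proj(S,t), "tip seen", 310+370/5.9,190+360/5.9)
for uv in ([465,305],[345,365],[320,285],[435,250]):
    px=np.array([310+uv[0]/5.9,190+uv[1]/5.9])
    r=least_squares(lambda p:proj(S,t+p[0]*np.array([.253,-.967,0])+[0,0,p[1]])-px,[.03,.03]);print(uv,r.x)
```

```text
[372.03929614 251.60538493] tip seen 372.7118644067797 251.01694915254237
[465, 305] [0.07046952 0.10652105]
[345, 365] [-0.01719561 -0.0176903 ]
[320, 285] [-0.04386311  0.01387926]
[435, 250] [0.04410888 0.11769719]
```

Plunger is up and the spacer rests at feeder (0.113, 0.000). Next I lower the tool behind it, at about y = -48 mm along the deck.

jog_arm(
  steps=[
    [[2,17,0,0,0,0],[0,16,-20,0,0,0],[0,0,-30,0,0,0],[0,0,-30,0,0,0],[0,0,-15,0,0,0],[0,0,0,0,0,0]],
  ],
)

```text
time_s: 6.75
position: [0.6446, -0.1307, 0.0684]
orientation: [-0.002, 0.61, 0.792, -0.001]
force: [-0.5, 0.2, 0.2]
opening: 0.0003
```

```bash
python3 look.py a4
```

```text
(no output)
```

View pics/a4.png

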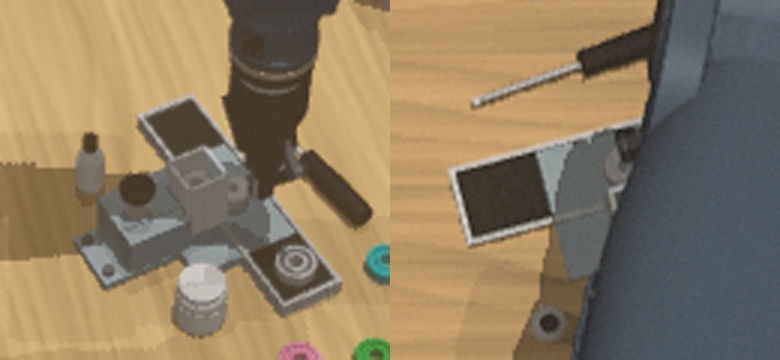

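```bash
python3 -c "
from workcell import arm
s=arm.state();print(s['position'],s['force'])"
```

```text
[ 0.6465369  -0.1314792   0.07110479] [ 0.01602591  0.50970601 -0.28252332]
```

Now correct by +3 mm in x and descend to z ≈ 0.023.

jog_arm(
  steps=[
    [[3,-2,-12,0,0,0],[0,0,-14,0,0,0],[0,0,-12,0,0,0],[0,0,-10,0,0,0],[0,0,0,0,0,0],[0,0,0,0,0,0]],
  ],
)

```text
time_s: 7.45
position: [0.6494, -0.1341, 0.0219]
orientation: [-0.0, 0.611, 0.792, -0.0]
force: [0.9, 0.3, -0.3]
opening: 0.0
```

```bash
python3 look.py a5; python3 -c "
from workcell import arm
s=arm.state();print(s['position'],s['force'])"
```

```text
[ 0.6499458  -0.1341709   0.02270852] [ 1.21769144 -0.65351637  0.1878745 ]
```

View pics/a5.png

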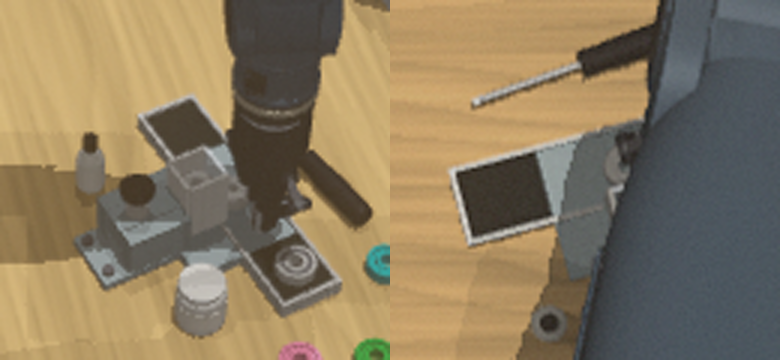

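In place behind the spacer with no contact. Now I push along the deck in slow steps.

jog_arm(
  steps=[
    [[-2.1,8,-1,0,0,0],[-2.1,8,0,0,0,0],[-2.1,8,0,0,0,0],[-2.1,8,0,0,0,0],[-2.1,8,0,0,0,0],[-2.1,8,0,0,0,0],[-2.1,8,0,0,0,0],[-2.1,8,0,0,0,0],[-2.1,8,0,0,0,0],[-1,4,0,0,0,0],[0,0,0,0,0,0],[0,0,0,0,0,0]],
  ],
)

```text
time_s: 8.75
position: [0.6297, -0.058, 0.0212]
orientation: [-0.0, 0.611, 0.792, -0.0]
force: [0.7, -0.2, 1.0]
opening: 0.0
```

```bash
python3 look.py a6; python3 -c "
from workcell import arm
s=arm.state();print(s['position'],s['force'])"
```

```text
[ 0.62969628 -0.05831515  0.02117687] [-0.1587086   0.07631444 -0.67099901]
```

View pics/a6.png

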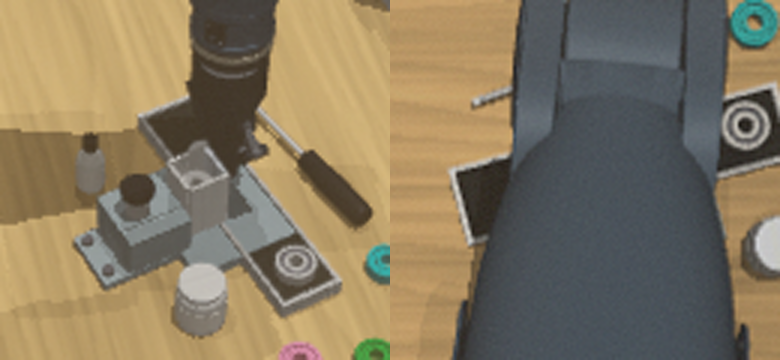

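The gate is clear and the spacer is ahead of the finger, hidden behind the arm. I push about 37 mm more, which still stops short of nominal.

jog_arm(
  steps=[
    [[-2.1,8,0,0,0,0],[-2.1,8,0,0,0,0],[-2.1,8,0,0,0,0],[-1.6,6,0,0,0,0],[-1,4,0,0,0,0],[-0.5,2,0,0,0,0],[0,0,0,0,0,0],[0,0,0,0,0,0]],
  ],
)

```text
time_s: 9.65
position: [0.6204, -0.0221, 0.0213]
orientation: [0.0, 0.611, 0.792, -0.0]
force: [-0.8, 0.1, -1.0]
opening: -0.0002
```

```bash
python3 look.py a7; python3 -c "
from workcell import arm
s=arm.state();print(s['position'],s['force'])"
```

```text
[ 0.6203469  -0.02230164  0.02123468] [-0.65486086 -0.35511378  0.53961195]
```

View pics/a7.png

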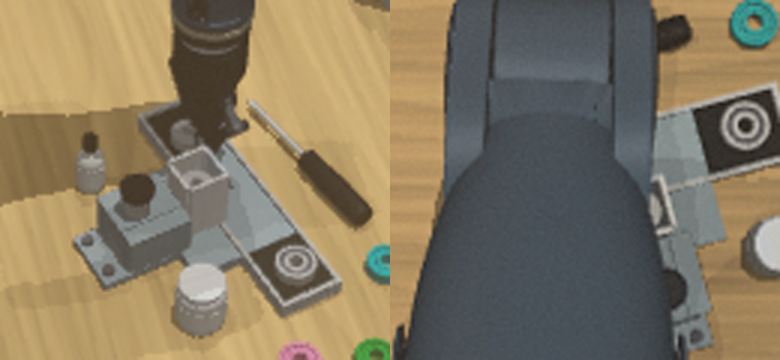

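Run:
```python
from h import *
from workcell import viewer
import cv2
p=viewer.get_image("side");S=cam(p)
im=p["img"][225:265,315:375]; cv2.imwrite("pics/b2.png",cv2.resize(im,None,fx=12,fy=12,interpolation=cv2.INTER_CUBIC))
c,s=.9675,.2529
for y in (.09,.095,.1,.106):
  for x in (.113,.116):
    print(y,x,((proj(S,[.5237+c*x-s*y,-.1157+s*x+c*y,.028])-[315,225])*12).round())
```

```text
0.09 0.113 [334. 239.]
0.09 0.116 [344. 235.]
0.095 0.113 [325. 227.]
0.095 0.116 [335. 223.]
0.1 0.113 [315. 215.]
0.1 0.116 [325. 211.]
0.106 0.113 [304. 200.]
0.106 0.116 [314. 196.]
```

View pics/b2.png

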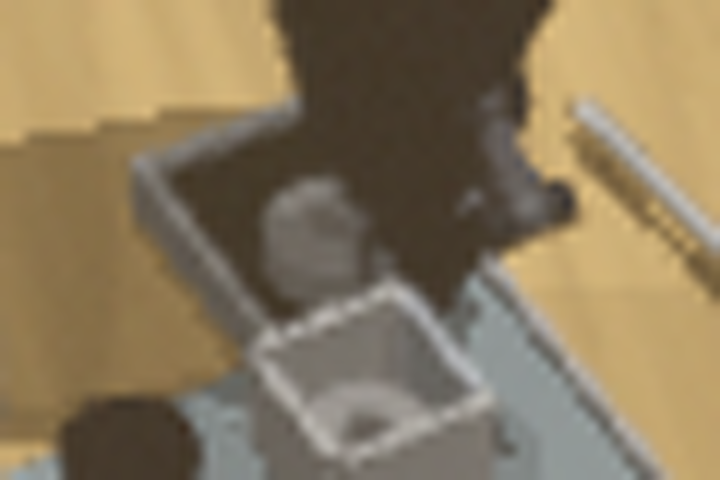

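The spacer shows in the empty bay at crop (320,235), so its centre is about 10–12 mm short of the bay's middle. I push 10 mm more, then back off and lift.

jog_arm(
  steps=[
    [[-0.8,3,0,0,0,0],[-0.8,3,0,0,0,0],[-0.8,3,0,0,0,0],[-0.2,1,0,0,0,0],[0,0,0,0,0,0],[0,0,0,0,0,0],[2,-8,0,0,0,0],[2,-8,0,0,0,0],[0,0,20,0,0,0],[0,0,40,0,0,0],[0,0,50,0,0,0],[0,0,50,0,0,0],[0,0,40,0,0,0],[-30,40,0,0,0,0],[-30,50,0,0,0,0],[-30,50,0,0,0,0],[-30,50,0,0,0,0],[-20,50,0,0,0,0],[-20,50,0,0,0,0],[0,0,0,0,0,0]],
  ],
)

```text
time_s: 11.8
position: [0.4757, 0.2375, 0.2215]
orientation: [-0.0, 0.609, 0.794, 0.001]
force: [0.6, -0.9, 0.4]
opening: 0.0001
```

```bash
python3 look.py a8
python3 - <<'E'
from workcell import viewer
import cv2
a=viewer.get_image("side")["img"][225:275,315:375]; b=viewer.get_image("top")["img"][205:255,280:340]
f=lambda i:cv2.resize(i,None,fx=6.5,fy=6.5,interpolation=cv2.INTER_CUBIC)
cv2.imwrite("pics/b3.png",cv2.hconcat([f(a),f(b)]))
E
```

```text
(no output)
```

View pics/a8.png

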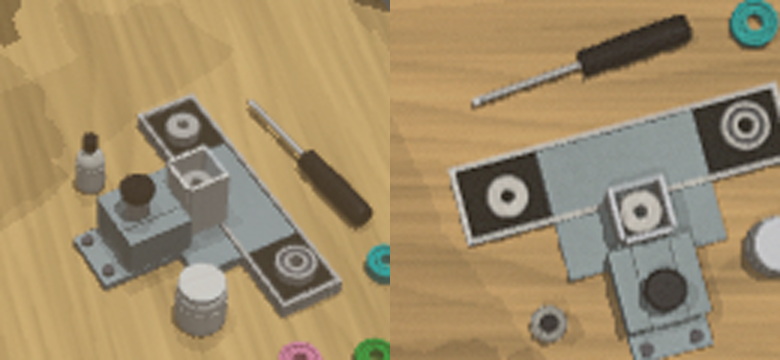

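View pics/b3.png

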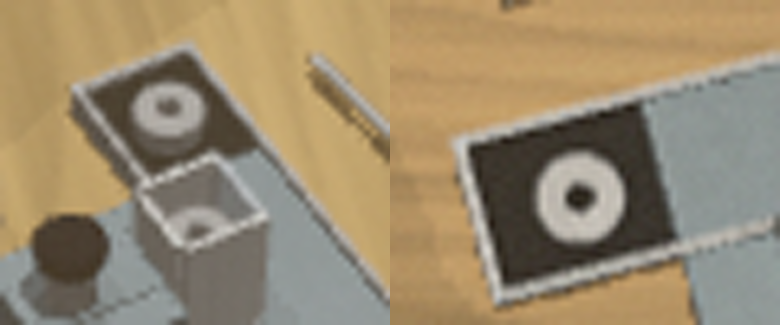

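Run:
```python
from h import *
from workcell import viewer,finish_job,arm
p=viewer.get_image("side");S=cam(p);T=cam(viewer.get_image("top"))
u=[280+580/6.5,205+197/6.5];P=atz(T,u,.028);d=P[:2]-[.5237,-.1157];c,s=.9675,.2529
print("off bay centre",c*d[0]+s*d[1]-.116,-s*d[0]+c*d[1]-.106, tri(T,u,S,[315+169/6.5,225+108/6.5]))
print(arm.state()["force"])
finish_job()
```

```text
off bay centre -0.0422762307856194 -0.1499513063818298 (array([ 0.57901388, -0.12257248,  0.1794641 ]), np.float64(0.02318015436737006))
[0.05203768 0.74158474 0.62035662]
the job is handed in; nothing more can be done
```

The last check printed nonsense because I used the column of the joined picture without subtracting the left half (390 px). I'll redo the sum from the saved picture.

Run:
```python
from h import *
T=cam({'fovy': 54.989143231754454, 'cx': 324.3296655210738, 'cy': 246.12784018306098, 'k1': -0.04628140492914364, 'xyz': np.array([ 0.48493267, -0.02347621,  1.20224223]), 'rotation': np.array([ 0.02790569, -0.70539639,  0.70769243, -0.02843653])})
S=cam({'fovy': 43.787044087680506, 'cx': 322.5889183316864, 'cy': 240.40275275327608, 'k1': -0.013246333845266856, 'xyz': np.array([ 0.23467089, -1.2334663 ,  1.40785902]), 'rotation': np.array([-0.36717332,  0.92230727, -0.11124923,  0.04643981])})
u=[280+190/6.5,205+197/6.5];P=atz(T,u,.028);d=P[:2]-[.5237,-.1157];c,s=.9675,.2529
print(c*d[0]+s*d[1]-.116,-s*d[0]+c*d[1]-.106,tri(T,u,S,[315+169/6.5,225+108/6.5]))
```

```text
-0.0029594028350773127 -0.0014470209479635066 (array([0.60717744, 0.01386069, 0.02950559]), np.float64(0.0014365807482222554))
```

I pressed the plunger once to its stop (27 N, tip at 73 mm) and one spacer came out. I let the plunger rise, then pushed the spacer along the deck into the empty bay with the shut fingertips. The arm was clear of the feeder when I handed the job in.

- **Spacer position:** in the last pictures it lies flat in the bay, about 3 mm across and 1.5 mm along from the bay's centre. The limits are 16 mm and 18.5 mm.
- **Spacer height:** two views put its top at about 29.5 mm, against 28 mm nominal. That is within the calibration error.
- **Everything else near the feeder:** the plunger is up, and the bearing, can, bottle and screwdriver look where they were. The magazine still holds its spacers. I did not measure these, and I did not check the wrench, tailstock, stack light or carton again; the arm touched none of them that I saw.
- **A check that failed:** the position check in the hand-in script gave a nonsense value (42 and 150 mm off) because of a picture-offset slip of mine. That script handed the job in without my seeing the number. The figures above come from redoing the sum on the same picture after hand-in.

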